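# Hang a spoon caddy on the spice box and press it home for the screws

### The job

Hang the small walnut spoon caddy by its brass bail over the brass hook on the side of the spice box and let go of it, so that the hook alone carries it upright. Then be a third hand for the person who will screw it on: push the hanging caddy squarely and flat against the sprung cork pad below the hook with a steady 6 newtons or so (pad about half-way in, never rammed hard), the bail still over the hook, and finish while still holding that push, neither backing off nor letting go. Leave the mortar, loose vial, glass stopper and steel spoon where they are.

Things in the scene. Friction and masses are not known exactly. Their poses are not given: they have to be found in the camera images.
- caddy_mid (a point): Centre of the body (22 mm above its underside, bail not counted) of the loose walnut spoon caddy: rigid open-topped box, 24 (own x) x 56 (own y) x 44 mm (z up), 0.11 to 0.21 kg, standing on the counter. Broad faces (own -x, +x) are alike: either may go to the pad. Easily gripped across the 56 mm (own y), about 8 mm below the body's top, the bail standing between the fingers.
- caddy_bail (a point): Apex of the rigid brass bail fixed on the caddy (centre line of its 5 mm wire), 54 mm straight above caddy_mid, axes alike. The arch lies in the own y-z plane, clear 29 mm from the body's top to the wire; wire centre lines 40 mm apart (own y) at the body's top, 30 mm apart 20 mm higher, then meeting at the apex, so it centres itself on the hook.
- caddy: The same caddy as a whole, body and bail; origin at the centre of its underside, axes as caddy_mid.
- spicebox: Fixed walnut spice box, 130 (own x) x 200 (own y) x 108 mm tall, origin under its centre, z up. Six vials stand inside, none above the rim; its lid is fixed open, leaning out past the far rim (own +x), up to 0.17 m high. The work side is the wall facing own -x, 65 mm from the origin: the hook and below it the cork pad are on it, at own y = 0.
- hook_bar (a point): Point on the brass hook's axis, 36 mm out from the box's wall, 100 mm above the counter; axes as the box. Level round bar 7 mm thick along own x, from the wall to 24 mm out (own -x) of this point, then turned up: end's top 11.5 mm above the axis, outermost point 32 mm out from here. A caddy hanging on it has its bail apex 6 mm above the axis, its body 30 to 74 mm above the counter.
- hook: The brass hook as a whole, fixed to the spice box; origin on the bar's axis at the box's wall, axes as the spice box.
- pad_face (a point): Centre of the cork pad's front face, 24 mm out from the box's wall when free, 52 mm above the counter, straight below the hook; moves with the pad. Pad 60 mm wide (own y), 36 mm high, 8 mm thick; its face looks to own -x; axes as the box. A hanging caddy that just touches the free pad has its mid-plane 36 mm from the wall, right below point hook_bar.
- pad (a joint): How far the sprung cork pad is pushed in towards the box's wall (along the box's own +x), m: 0 free, 0.016 at its stop. The spring takes 0.7 N per mm from the first mm, so 6 N is 8.5 mm.
- mortar: White ceramic mortar with its pestle, 96 mm across, 62 mm high (pestle to about 93 mm); origin at the centre of its underside. Bystander.
- vial: Loose corked glass vial, upright, 38 mm across, 84 mm high; origin at the centre of its underside. Bystander.
- stopper: Green glass stopper standing on its narrow end, 36 mm across, 34 mm high; origin at the centre of its underside. Bystander.
- spoon: Tiny steel spoon lying flat, 120 mm long along own x; bystander.
Things that resemble listed ones, but are neither listed nor needed, are in the scene too. Of the things shaped like the caddy, the wooden one is meant.

How it is judged (in metres and radians):
On the way, in this order (a step that is already met when the one before it is completed fails the run):
1. the caddy hangs from the hook by its bail, upright and let go (y of caddy_bail in the frame of hook_bar between -0.009 and 0.009 m and z of caddy_bail in the frame of hook_bar between 0.001 and 0.012 m and x of caddy_bail in the frame of hook_bar between -0.025 and 0.03 m and angle between caddy_mid's own z axis and vertical below 0.15 rad and contact force between caddy and hook above 0.6 N and contact force between caddy and the arm below 0.1 N and contact force between caddy and the fingers below 0.1 N), for 0.2 s.
2. the hanging caddy is pushed against the cork pad with 3 to 9 N (y of caddy_bail in the frame of hook_bar between -0.009 and 0.009 m and z of caddy_bail in the frame of hook_bar between 0.001 and 0.012 m and x of caddy_bail in the frame of hook_bar between -0.025 and 0.03 m and contact force between caddy and pad between 3 and 9 N), for 0.3 s.
At the end, for the whole second after the job is handed in: Robot still pushing (over 2 N on the caddy): 3 to 9 N between caddy and pad; caddy still (under 20 mm/s), upright within 0.15 rad, square to the pad within 0.12 rad; bail over the hook: apex within 9 mm sideways, 1 to 12 mm above the bar's axis, from 25 mm outside to 30 mm inside of hook_bar (all of step 2 and angle between caddy_mid's own z axis and vertical below 0.15 rad and angle between the x axis of caddy_mid and the x axis of pad_face, either way round below 0.12 rad and (contact force between caddy and the fingers above 2 N or contact force between caddy and the arm above 2 N) and linear speed of caddy below 0.02 m/s); the arm keeps its last pose, push and grip.
It fails at once if the mortar is moved by more than 20 mm (distance of mortar from where it was at the start of the episode above 0.02 m).
It fails at once if the loose vial is moved by more than 20 mm (distance of vial from where it was at the start of the episode above 0.02 m).
It fails at once if the glass stopper is moved by more than 20 mm (distance of stopper from where it was at the start of the episode above 0.02 m).
It fails at once if the steel spoon is moved by more than 20 mm (distance of spoon from where it was at the start of the episode above 0.02 m).
It fails at once if the caddy is rammed against the pad with over 25 N (contact force between caddy and pad above 25 N).
It also fails if it takes over 48 s, if anything falls off the work surface, if the arm or the gripper's body presses on something with over 40 N, if the wrist force passes 120 N, or if a joint passes its speed limit or range.

### The arm

A 6-joint arm with a two-finger parallel gripper is mounted at the origin on the work surface. World frame = base frame: x ahead of the robot, y to its left, z up, the work surface at z = 0. Lengths are in m, angles in degrees, forces in N, time in s.
With the tool pointing down it reaches from about 0.4 to 0.825 m from the base axis. Payload 7 kg.
Tool frame: the origin (TCP) lies on the centre line of the jaws, within the pads' length; the fingertips stand 11 mm ahead of it and the grasp point (between the pads) lies 8 mm behind it (tcp_to_tips is the distance from the TCP to the fingertips, in m); x points along the fingers, y is the direction in which the jaws open and shut, and the axes are right-handed (so a half turn about x gives the same grasp; the last joint's range is limited). The gripper opens to 85 mm and grips with 20 to 120 N. Pads are 22 mm wide; open, the fingers measure 114 mm over their backs; the gripper's body (76 mm by 85 mm) begins 54 mm behind the grasp point. The pads swing forward as they close: fully open they stand 13 mm farther back than shut.
Start: joints at [88.7, 20.546, 0.682, 0, -70.136, -16.507], TCP at [0.206, 0.643, 0.242] pointing down, gripper open.
Joint ranges: [-176.03, 176.03], [-82.01, 121.73], [-58.28, 71.71], [-173.87, 95.51], [-174.79, -0.11], [-173.66, 173.66]. Speed limits (degrees/s): [136.94, 136.94, 172.46, 180, 180, 180].

### API

Orientations are given as a 3x3 rotation matrix whose columns are the frame's x, y, z axes.
In Python, from plant import read_state, read_camera, camera_info, close_job, tcp_to_tips gives the robot as it stands. The module is installed in compiled form; this text tells all that it offers.
- The arm moves only by the shell command python3 -m crank 'ROWS'. ROWS is text: rows parted by semicolons, each of 5 numbers parted by spaces: the shift along the tool's x, y, z in mm, then the turn about the tool's x in rad, then the opening in per cent of the stroke, from 0 (shut) to 100 (fully open). A call has 1 to 12 rows; each row is the pose to reach, as a shift and turn from the pose measured when the call began, along the tool's axes at that moment; what a row does not reach only later rows make up. A row lasts 1/10 s, in which the tool goes at most 50 mm and 8.59 degrees, less where a joint would pass 70% of its speed; a pose out of reach is approached as far as the arm can. A call with a gripper value outside its range is refused whole. The fingers move at their own pace and stop on an object; the grip force is fixed at half the most. Time passes only in rows, so rows that repeat a pose let the fingers close. It gives the time, the measured TCP pose, the force and the opening at its end, in the units of the state.
- read_state(): the state, without advancing time (a new reading comes with each control period).
- read_camera(name): name is "scene" or "top" or "wrist"; returns the picture (384x512x3 uint8, red, green, blue); there is no depth.
- camera_info(name): a dict with "fx", "fy", "cx", "cy" (pixels), "R" (3x3) and "t" (3): a world point X has camera coordinates R X + t; the wrist camera has in their place "T_tool_cam" (4x4, takes a point from camera to tool coordinates, whose origin is the TCP and whose axes are the tool frame's). Camera axes: x right, y down, z forward; pixel columns grow to the right and rows downward; lengths in m; the calibration is good to about 2 mm. A picture is of the moment at which its call begins: read the wrist's pose just before it. camera_info takes no time and is no camera call.
- close_job(): hands the job in, once; it reports no verdict.
The state is a dict: "clock": time; "q": joint angles; "qd": joint speeds; "tau": joint torques, N m; "position": TCP position; "ee_rot": TCP orientation; "force": force on the tool from outside, world axes, zero at the start; "ft_torque": the same for the moment, N m; "opening": finger opening in m.
Only numpy, scipy, OpenCV 4.12 (cv2) and the standard library are available. Lean on these libraries where they do the work, as an engineer would, in place of code of your own. Each camera call takes 0.05 s, during which the arm holds its last target. There are 200 camera calls.

## Working session

There is one attempt and no reset: what is moved stays moved. The work goes in short steps, Python scripts to look and compute and a shell command to move; the robot and the scene stay as the last step left them, time stands still between calls to the robot, and variables do not carry over. Pictures are saved under pics/ and viewed, about 8 in all and at most 12, crops included, and the job is handed in when it is done.

```bash
mkdir -p pics; python3 - <<'E'
from plant import *
import cv2,numpy as np
s=read_state();print(s, tcp_to_tips)
for n in ["scene","top"]:
    cv2.imwrite(f"pics/{n}0.png",read_camera(n)[:,:,::-1]);c=camera_info(n);print(n,c)
print(camera_info("wrist"))
E
```

```text
{'clock': 0.0, 'q': array([ 8.87002561e+01,  2.05915693e+01,  6.33748934e-01, -2.05756550e-02,
       -7.01354071e+01, -1.65076426e+01]), 'qd': array([ 0.0011327 , -0.01377904, -0.03481561, -0.03583818,  0.08229455,
        0.11987306]), 'tau': array([-4.53953845e-06, -5.83320558e+01,  2.93421310e+01,  6.93665341e+00,
       -5.96638580e-03,  2.78367912e-05]), 'position': array([0.206298  , 0.64221598, 0.24136053]), 'ee_rot': array([[-3.74565591e-04, -3.05934179e-01, -9.52052592e-01],
       [-1.61902535e-03, -9.52051225e-01,  3.05934377e-01],
       [-9.99998619e-01,  1.65598977e-03, -1.38709561e-04]]), 'force': array([-0.38340447,  0.98879715,  0.33860686]), 'ft_torque': array([-0.00395208, -0.00092744,  0.04499942]), 'opening': 0.0855316559357492} 0.011
scene {'fx': 477.144620883699, 'fy': 477.144620883699, 'cx': 261.5768928564667, 'cy': 196.1392807625983, 'R': array([[ 0.53168236,  0.84694104,  0.0021765 ],
       [ 0.5393691 , -0.33661503, -0.77186223],
       [-0.65298916,  0.41155946, -0.6357861 ]]), 't': array([-0.30939559, -0.21068351,  1.52436973])}
top {'fx': 472.3699468764164, 'fy': 472.3699468764164, 'cx': 251.40224118792858, 'cy': 198.44058649881958, 'R': array([[-2.58850252e-02, -9.99664830e-01,  4.38637169e-04],
       [-9.91873864e-01,  2.56286082e-02, -1.24617064e-01],
       [ 1.24564055e-01, -3.66078860e-03, -9.92204815e-01]]), 't': array([0.0409717 , 0.51097003, 1.20628048])}
{'fx': 265.3998913664839, 'fy': 265.3998913664839, 'cx': 255.02213562775717, 'cy': 191.65468378556773, 'T_tool_cam': array([[ 2.77825612e-04, -2.74933762e-01,  9.61463130e-01,
        -1.31709098e-01],
       [ 9.99999101e-01,  1.33768844e-03,  9.35556962e-05,
         2.69884363e-04],
       [-1.31185973e-03,  9.61462239e-01,  2.74933886e-01,
        -6.95552968e-02],
       [ 0.00000000e+00,  0.00000000e+00,  0.00000000e+00,
         1.00000000e+00]])}
```

View pics/scene0.png

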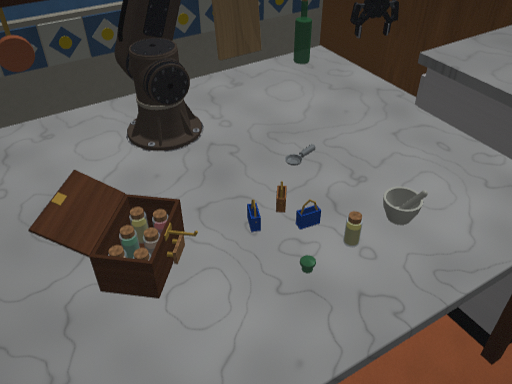

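View pics/top0.png

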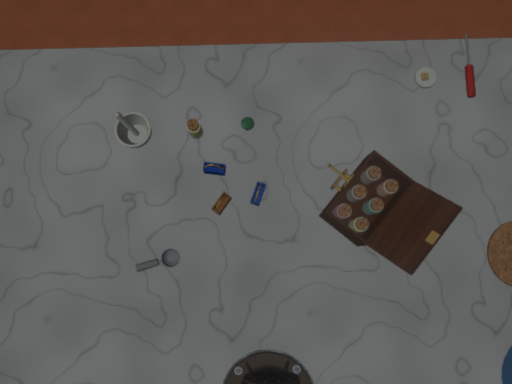

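The wooden caddy-like thing is at scene (281,198) / top (221,203). The other two, at top (214,168) and (258,193), are blue, so the wooden one fits. I'll confirm it in an enlarged crop together with the hook.

```bash
cat > h.py <<'E'
import numpy as np,cv2
from plant import *
def ray(n,u,v,st=None):
    c=camera_info(n);d=np.array([(u-c['cx'])/c['fx'],(v-c['cy'])/c['fy'],1.])
    if n=='wrist':
        T=c['T_tool_cam'];R=st['ee_rot'];return st['position']+R@T[:3,3],R@T[:3,:3]@d
    return -c['R'].T@c['t'],c['R'].T@d
def onz(n,u,v,z,st=None):
    o,d=ray(n,u,v,st);return o+d*(z-o[2])/d[2]
def tri(a,b):
    A=[];B=[]
    for o,d in(a,b):
        d=d/np.linalg.norm(d);P=np.eye(3)-np.outer(d,d);A.append(P);B.append(P@o)
    return np.linalg.lstsq(np.vstack(A),np.hstack(B),rcond=None)[0]
E
python3 - <<'E'
from h import *
t=cv2.imread('pics/top0.png');s=cv2.imread('pics/scene0.png')
a=cv2.resize(t[150:230,180:280],(400,320),interpolation=cv2.INTER_CUBIC)
b=cv2.resize(t[140:250,310:420],(400,400),interpolation=cv2.INTER_CUBIC)
c=cv2.resize(s[170:240,235:335],(400,280),interpolation=cv2.INTER_CUBIC)
d=cv2.resize(s[190:300,90:200],(400,320),interpolation=cv2.INTER_CUBIC)
d=cv2.resize(s[210:280,130:217],(400,320),interpolation=cv2.INTER_CUBIC)
L=np.vstack([a,c]);Rr=np.vstack([b[:280],d]);
cv2.imwrite('pics/crop1.png',np.hstack([L,Rr]))
hsv=cv2.cvtColor(t,cv2.COLOR_BGR2HSV)
print(hsv[203,221],hsv[200,225],hsv[168,205])
m=((hsv[...,0]<22)&(hsv[...,1]>110)).astype(np.uint8)
m2=m.copy();m2[:]=0;m2[185:225,205:240]=m[185:225,205:240]
n,l,st,ce=cv2.connectedComponentsWithStats(m2);print(st,ce)
k=1+np.argmax(st[1:,4]);cs,_=cv2.findContours((l==k).astype(np.uint8),0,1)
r=cv2.minAreaRect(cs[0]);print(r,cv2.boxPoints(r))
for p in cv2.boxPoints(r):print(onz('top',*p,0.044))
for p in [(375,152),(411,184),(361,244),(320,214)]:print('rim',onz('top',*p,0.108))
E
```

```text
[ 13 138  83] [ 13 134  82] [116 134  55]
[[     0      0    512    384 196421]
 [   212    193     18     21    187]] [[255.53297254 191.4890974 ]
 [220.86631016 202.95187166]]
((220.97567749023438, 202.84596252441406), (9.190183639526367, 20.659530639648438), 36.02737045288086) [[211.18379 208.49731]
 [223.33513 191.78922]
 [230.76756 197.19461]
 [218.61623 213.90271]]
[0.48680679 0.13254388 0.044     ]
[0.52965586 0.10029313 0.044     ]
[0.51498952 0.08126419 0.044     ]
[0.47226654 0.11355341 0.044     ]
rim [ 0.61087312 -0.28265932  0.108     ]
rim [ 0.52805429 -0.36680604  0.108     ]
rim [ 0.38389638 -0.23530664  0.108     ]
rim [ 0.45957906 -0.13892601  0.108     ]
```

View pics/crop1.png

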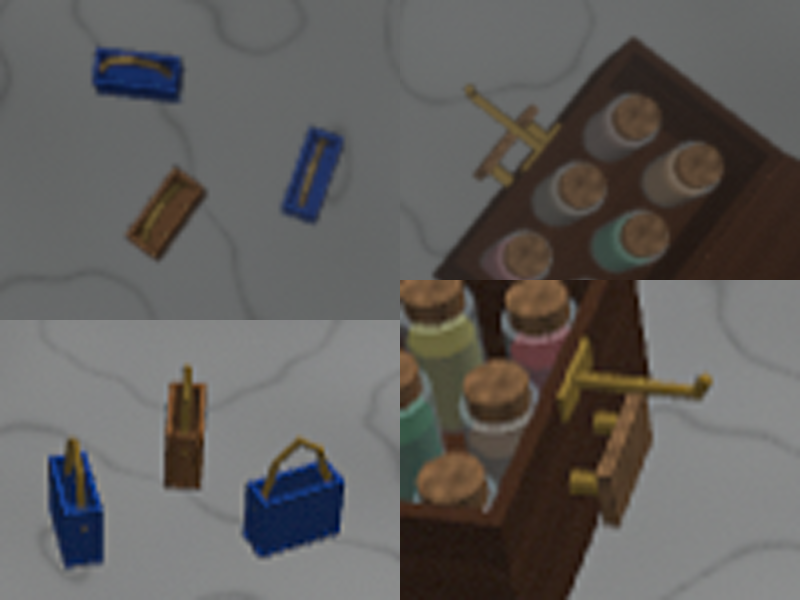

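The crop confirms the walnut caddy: brown wood at top (221,203), with blue lookalikes on either side. The hook and cork pad are on the box wall facing up-left in the top view. Next I triangulate the hook and start the approach.

```bash
python3 - <<'E'
from h import *
tip=tri(ray('top',329.3,164.8),ray('scene',195.9,233));base=tri(ray('top',349.3,178.5),ray('scene',168.7,231.9))
print('tip',tip,'base',base,np.linalg.norm((tip-base)[:2]))
print('tip@.108',onz('top',329.3,164.8,.108),onz('scene',195.9,233,.108))
# scene rim corners of near wall side
E
python3 -m crank '0 210 -222 0.95 100;0 419 -444 1.9 100;0 419 -444 1.9 100;0 419 -444 1.9 100;0 419 -444 1.9 100;0 419 -444 1.9 100;0 419 -444 1.9 100;0 419 -444 1.9 100;0 419 -444 1.9 100;0 419 -444 1.9 100;0 419 -444 1.9 100;0 419 -444 1.9 100'
```

```text
tip [ 0.58251563 -0.1663704   0.10568281] base [ 0.54718613 -0.21390735  0.10436462] 0.059227822360170025
tip@.108 [ 0.58142347 -0.16738613  0.108     ] [ 0.58557096 -0.16591246  0.108     ]
clock: 1.3
position: [0.4961, 0.115, 0.2422]
ee_rot: [[-0.0, -0.855, 0.519], [-0.001, 0.519, 0.855], [-1.0, -0.0, -0.001]]
force: [1.5, 1.5, -0.3]
opening: 0.0852
```

```bash
python3 - <<'E'
from h import *
import pickle
s=read_state();im=read_camera('wrist');pickle.dump(s,open('w1.pkl','wb'))
t=im[:,:,::-1].copy();cv2.imwrite('pics/w1.png',t)
hsv=cv2.cvtColor(t,cv2.COLOR_BGR2HSV)
m=((hsv[...,0]<25)&(hsv[...,1]>90)).astype(np.uint8)
n,l,st,ce=cv2.connectedComponentsWithStats(m)
for k in range(1,n):
  if st[k,4]>150:
    cs,_=cv2.findContours((l==k).astype(np.uint8),0,1);r=cv2.minAreaRect(cs[0]);print(st[k],r)
    print([np.round(onz('wrist',*p,.044,s)[:2],4) for p in cv2.boxPoints(r)])
E
```

```text
[226 156  41  24 781] ((246.06434631347656, 167.3564453125), (39.204463958740234, 20.59726905822754), 5.710593223571777)
[array([0.5295, 0.0982]), array([0.5131, 0.0776]), array([0.4741, 0.1069]), array([0.4896, 0.1282])]
```

View pics/w1.png

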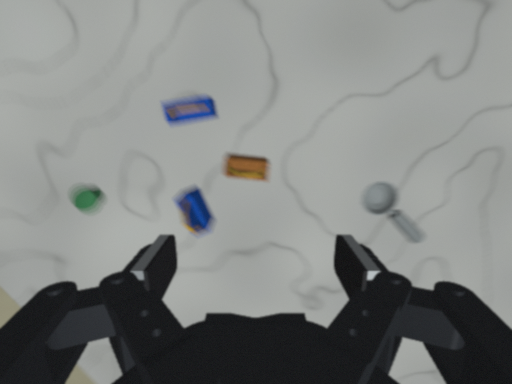

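The wrist picture shows the walnut caddy at (246,167), the blue ones clear of the finger path, and the stopper at (87,198). I'll descend part-way and re-measure.

```bash
python3 -m crank '40 -9 -6 0.098 100;80 -9 -6 0.098 100;110 -9 -6 0.098 100;110 -9 -6 0.098 100;110 -9 -6 0.098 100'
python3 - <<'E'
from h import *
s=read_state();im=read_camera('wrist')
t=im[:,:,::-1].copy();cv2.imwrite('pics/w2.png',t)
hsv=cv2.cvtColor(t,cv2.COLOR_BGR2HSV)
m=((hsv[...,0]<25)&(hsv[...,1]>90)).astype(np.uint8)
n,l,st,ce=cv2.connectedComponentsWithStats(m)
for k in range(1,n):
  if st[k,4]>300:
    cs,_=cv2.findContours((l==k).astype(np.uint8),0,1);r=cv2.minAreaRect(cs[0]);print(st[k],r)
    P=np.array([onz('wrist',*p,.044,s) for p in cv2.boxPoints(r)])
    print(np.round(P[:,:2],4), 'tool frame',np.round((P-s['position'])@s['ee_rot']*1000,1))
E
```

```text
clock: 1.85
position: [0.5027, 0.0996, 0.1323]
ee_rot: [[-0.001, -0.793, 0.61], [-0.004, 0.61, 0.793], [-1.0, -0.002, -0.004]]
force: [0.3, -0.1, 0.0]
opening: 0.0854
[138 124  58  21 339] ((165.94268798828125, 133.2583465576172), (7.695586681365967, 59.164581298828125), 72.25532531738281)
[[ 0.5475 -0.0008]
 [ 0.5016  0.0165]
 [ 0.5039  0.0219]
 [ 0.5502  0.0046]] tool frame [[ 88.7 -96.6 -51.9]
 [ 88.7 -49.7 -66.2]
 [ 88.6 -48.2 -60.5]
 [ 88.7 -95.4 -46. ]]
[ 231  183   63   41 2246] ((262.1080627441406, 203.21517944335938), (39.75616455078125, 62.235958099365234), 88.53119659423828)
[[0.5107 0.0757]
 [0.4677 0.1069]
 [0.4881 0.1372]
 [0.533  0.1047]] tool frame [[ 88.4 -20.8 -13.7]
 [ 88.3  32.3 -15.2]
 [ 88.2  34.7  21.2]
 [ 88.2 -20.8  22.9]]
[178 258  33  49 329] ((187.70860290527344, 284.42181396484375), (47.57801818847656, 28.274940490722656), 50.01311492919922)
[[0.6183 0.1051]
 [0.5892 0.1032]
 [0.592  0.1506]
 [0.6224 0.1536]] tool frame [[ 88.1 -88.1  75.2]
 [ 88.2 -66.2  56. ]
 [ 88.  -39.5  95.3]
 [ 87.9 -61.8 116.2]]
```

View pics/w2.png

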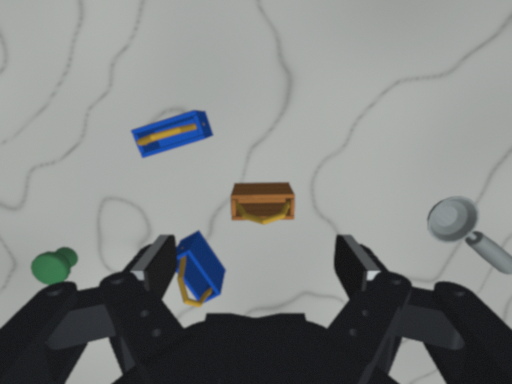

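```bash
python3 - <<'E'
from h import *
s=read_state()
f=lambda u,v,z:np.round((onz('wrist',u,v,z,s)-s['position'])@s['ee_rot']*1000,1)
for p in [(231.5,195),(294.5,194),(295,219.5),(231.5,220.5)]:print('rim',f(*p,.044))
print('apex',f(265,221,.0785),f(265,221,.076))
print('base edge',f(234,183.5,0),f(290.5,183,0))
for p in [(177,237),(197,233),(224,272),(207,293)]:print('blue',f(*p,.044))
E
```

```text
rim [ 89.3 -20.3  -3.7]
rim [89.2 34.4 -4.7]
rim [89.2 35.8 19. ]
rim [ 89.3 -20.8  20. ]
apex [54.8  7.7  6.4] [57.2  7.8  7.4]
base edge [133.3 -21.4  -2.9] [133.2  36.7  -3.6]
blue [ 89.4 -70.8  36.2]
blue [ 89.3 -52.4  32.2]
blue [ 89.2 -29.1  72.4]
blue [ 89.2 -46.3  95.6]
```

```bash
python3 -m crank '0 7 8 0 100;40 7 8 0 100;80 7 8 0 100;104 7 8 0 100;104 7 8 0 100;104 7 8 0 100;104 7 8 0 0;104 7 8 0 0;104 7 8 0 0;104 7 8 0 0;104 7 8 0 0;104 7 8 0 0'
```

```text
clock: 3.1
position: [0.5039, 0.1112, 0.0313]
ee_rot: [[0.004, -0.793, 0.609], [-0.001, 0.609, 0.793], [-1.0, -0.004, 0.001]]
force: [-2.6, 0.5, 9.5]
opening: 0.0548
```

```bash
python3 -m crank '-30 0 0 0 0;-70 0 0 0 0;-100 0 0 0 0;-100 -40 -20 0 0;-100 -80 -40 0.05 0;-100 -120 -60 0.106 0;-100 -160 -80 0.106 0;-100 -200 -100 0.106 0;-100 -233 -121 0.106 0;-100 -233 -121 0.106 0;-100 -233 -121 0.106 0;-100 -233 -121 0.106 0'
python3 - <<'E'
from h import *
import pickle
s=read_state();im=read_camera('wrist');pickle.dump(s,open('w3.pkl','wb'))
print(s['position'],s['ee_rot'],s['force'],s['clock'])
cv2.imwrite('pics/w3.png',cv2.resize(im[:,:,::-1],(768,576),interpolation=cv2.INTER_CUBIC))
E
```

```text
clock: 4.3
position: [0.6142, -0.1262, 0.1324]
ee_rot: [[0.004, -0.724, 0.69], [-0.001, 0.69, 0.724], [-1.0, -0.003, 0.002]]
force: [-0.5, 0.1, -2.1]
opening: 0.0542
[ 0.61418501 -0.12620457  0.13236744] [[ 0.00384475 -0.72396667  0.68982424]
 [-0.0010259   0.68982612  0.72397436]
 [-0.99999208 -0.00349119  0.00190949]] [-0.49457963  0.10742598 -2.12200161] 4.3
```

View pics/w3.png

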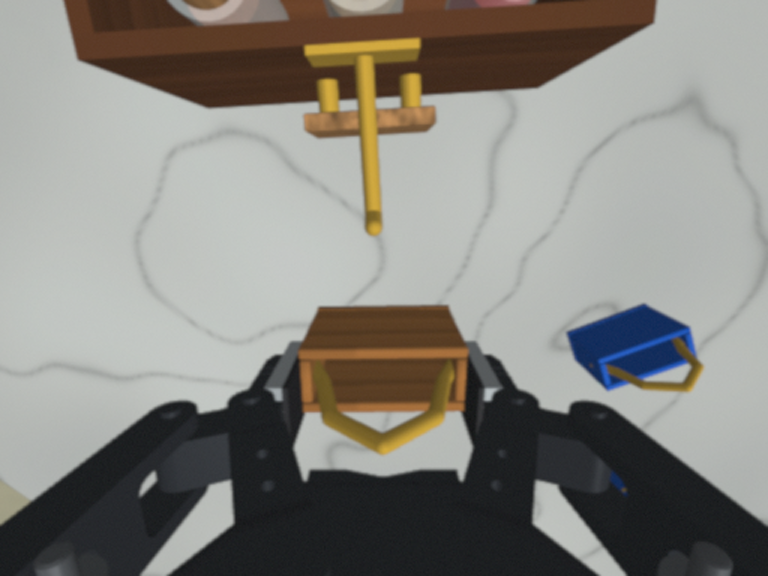

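The caddy is held upright, with apex at (382,448). The hook bar runs from (365,57) at the wall to its upturned end at (374,226), and the rim edge runs from (80,60) to (655,22).

```bash
python3 - <<'E'
from h import *
import pickle
s=pickle.load(open('w3.pkl','rb'))
f=lambda u,v,z:(onz('wrist',u/1.5,v/1.5,z,s)-s['position'])@s['ee_rot']*1000
g=lambda n,u,v,z:print(n,np.round(f(u,v,z),1))
a=f(80,60,.108);b=f(655,22,.108);print('rim',a,b,'len',np.linalg.norm(a-b),'angle',np.degrees(np.arctan2(b[2]-a[2],b[1]-a[1])))
g('bar wall',365.5,60,.1);g('bar mid',369,130,.1);g('bar 190',372,190,.1);g('tip top',374,228,.108)
g('tip outermost',374,236,.107)
g('pad L',305,132,.07);g('pad R',435,127,.07)
# caddy: grasp point at x=-8; body top height from picture assumption  top at ~ -8-6
zc=lambda dx:s['position'][2]-dx/1000
for dx in(-13,-10):
  g('rimL',302,350,zc(dx));g('rimR',467,350,zc(dx));g('far L',304,411,zc(dx));g('far R',465,411,zc(dx))
  g('apex',382,448,zc(dx)+.032+0.0)
g('bottom L',322,307,zc(dx)-.044);g('bottom R',448,307,zc(dx)-.044)
E
```

```text
rim [  24.53197024 -106.17769725 -108.06565748] [  23.81425025   92.98041636 -119.80474288] len 199.50507628909455 angle -3.373313338987524
bar wall [  32.2   -6.3 -110.1]
bar mid [ 32.2  -5.2 -86. ]
bar 190 [ 32.3  -4.2 -63.6]
tip top [ 24.3  -3.3 -49.5]
tip outermost [ 25.3  -3.4 -46.2]
pad L [ 62.3 -35.4 -88.1]
pad R [ 62.1  23.8 -90.3]
rimL [-12.9 -26.1 -14.8]
rimR [-13.1  27.4 -14.9]
far L [-12.9 -26.7   7.9]
far R [-13.1  28.1   7.7]
apex [-45.   -0.1  -2.3]
rimL [ -9.9 -26.8 -13.4]
rimR [-10.1  28.1 -13.5]
far L [ -9.9 -27.4   9.8]
far R [-10.1  28.8   9.7]
apex [-42.   -0.1   0. ]
bottom L [ 34.1 -26.5 -13.6]
bottom R [ 33.9  28.8 -13.7]
```

Rim length comes out at 199.5 mm (200 expected) and the tip is 67 mm out from the wall (68 expected), so the measurements agree. Next: turn about −3.1°, lower by 56 mm, enter the hook at mid-gap height.

```bash
python3 -m crank '28 -4.5 0 -0.055 0;56 -4.5 0 -0.055 0;56 -4.5 0 -0.055 0;56 -4.5 -10 -0.055 0;56 -4.5 -20 -0.055 0;56 -4.5 -30 -0.055 0;56 -4.5 -40 -0.055 0;56 -4.5 -50 -0.055 0;56 -4.5 -60 -0.055 0;56 -4.5 -60 -0.055 0;56 -4.5 -60 -0.055 0'
python3 - <<'E'
from h import *
import pickle
s=read_state();im=read_camera('wrist');pickle.dump(s,open('w4.pkl','wb'))
print(s['force'])
cv2.imwrite('pics/w4.png',cv2.resize(im[:,:,::-1],(768,576),interpolation=cv2.INTER_CUBIC))
E
```

```text
clock: 5.45
position: [0.5764, -0.1728, 0.0765]
ee_rot: [[0.004, -0.761, 0.649], [-0.001, 0.649, 0.761], [-1.0, -0.004, 0.002]]
force: [0.7, 0.4, -2.5]
opening: 0.0546
[ 0.65051317  0.38394562 -2.4852997 ]
```

View pics/w4.png

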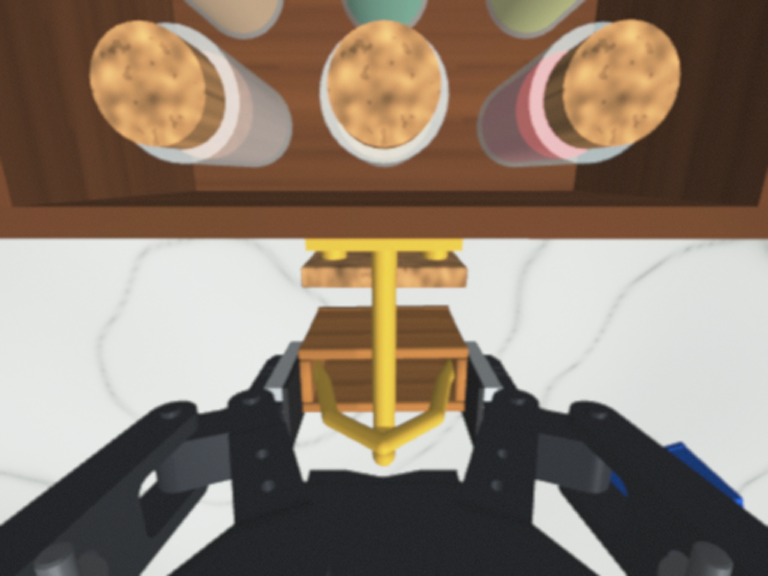

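The bar (column 384) passes centrally under the bail, the rim is level and the hook's end is beyond the bail. I lower to the hook.

```bash
python3 -m crank '5 0 0 0 0;10 0 0 0 0;13 0 0 0 0;15 0 0 0 0;15 0 0 0 0;15 0 0 0 0'
```

```text
clock: 6.1
position: [0.5768, -0.1725, 0.0622]
ee_rot: [[0.005, -0.762, 0.648], [-0.001, 0.648, 0.762], [-1.0, -0.004, 0.002]]
force: [-3.9, 1.9, 7.9]
opening: 0.0546
```

```bash
python3 -m crank '-0.5 0 0 0 0;-0.5 0 0 0 70;-0.5 0 0 0 100;-0.5 0 0 0 100;-0.5 0 0 0 100;-0.5 0 0 0 100;-0.5 0 0 0 100;-0.5 0 0 0 100;-0.5 0 0 0 100;-0.5 0 0 0 100'
python3 - <<'E'
from h import *
s=read_state();im=read_camera('wrist');im2=read_camera('scene')
print(s['force'])
a=cv2.resize(im[120:330,:,::-1],(780,320),interpolation=cv2.INTER_CUBIC)
b=cv2.resize(im2[190:290,100:290,::-1],(530,279),interpolation=cv2.INTER_CUBIC)
b=cv2.copyMakeBorder(b,0,0,0,250,cv2.BORDER_CONSTANT)
cv2.imwrite('pics/w5.png',np.vstack([a,b]))
E
```

```text
clock: 7.1
position: [0.5768, -0.1725, 0.0627]
ee_rot: [[0.005, -0.762, 0.648], [-0.001, 0.648, 0.762], [-1.0, -0.004, 0.002]]
force: [0.1, 0.2, -0.2]
opening: 0.0855
[ 0.09188562  0.15930409 -0.24117365]
```

View pics/w5.png

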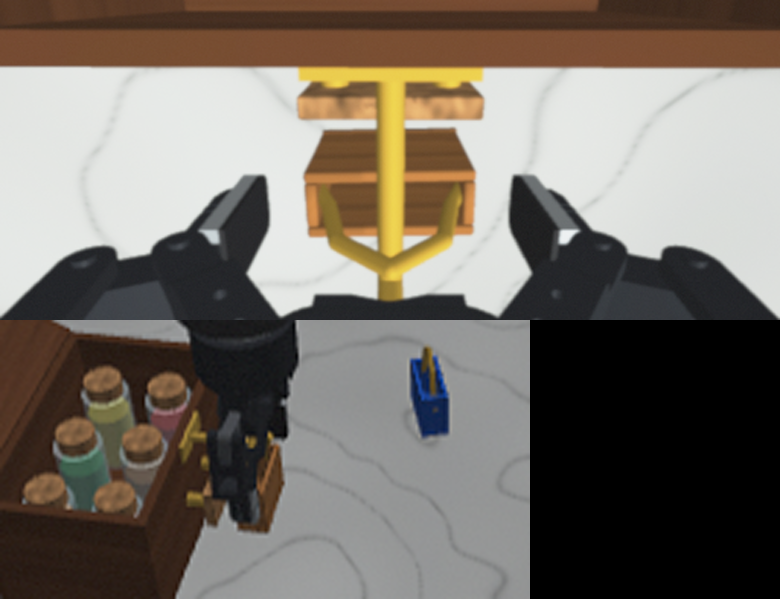

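The caddy hangs upright by its bail, centred at column 390. Both fingers are clear and the wrist force is about 0. Now I move straight out, narrow the fingers so they straddle the hook, and come back in to push.

```bash
python3 -m crank '0 0 0 0 100;0 0 10 0 100;0 0 25 0 100;0 0 45 0 100;0 0 45 0 100;6 0 45 0 47;6 0 45 0 47;6 0 45 0 47;6 0 45 0 47;6 0 45 0 47;6 0 45 0 47;6 0 45 0 47'
python3 - <<'E'
from h import *
s=read_state();im=read_camera('wrist')
print(s['force'])
cv2.imwrite('pics/w6.png',cv2.resize(im[:,:,::-1],(768,576),interpolation=cv2.INTER_CUBIC))
E
```

```text
clock: 8.4
position: [0.606, -0.1384, 0.0569]
ee_rot: [[0.005, -0.761, 0.648], [-0.001, 0.648, 0.761], [-1.0, -0.005, 0.002]]
force: [-0.2, 0.5, 0.3]
opening: 0.0401
[-0.20839149  0.4952544   0.30660571]
```

View pics/w6.png

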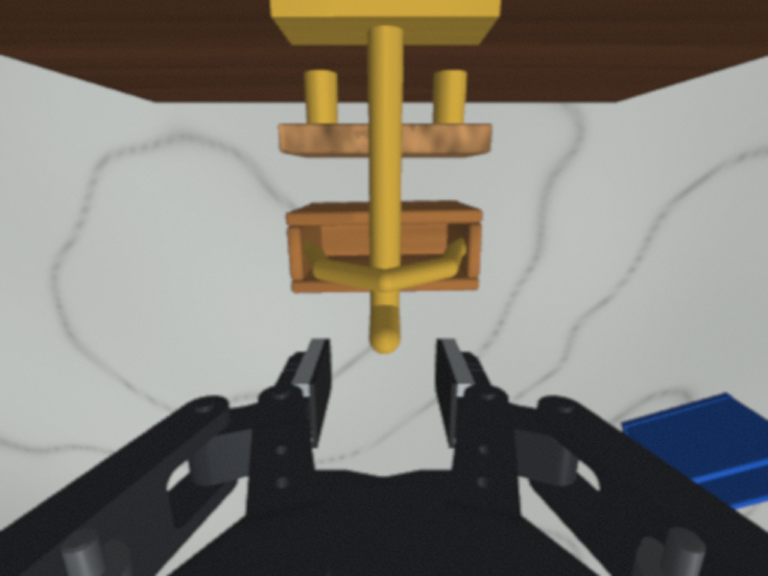

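```bash
python3 -m crank '0 0 -10 0 47;0 0 -20 0 47;0 0 -25 0 47;0 0 -28 0 47;0 0 -31 0 47;0 0 -33 0 47;0 0 -35 0 47;0 0 -36 0 47;0 0 -36 0 47;0 0 -36 0 47'
python3 -c "
from h import *
s=read_state();print(s['force']@s['ee_rot'])"
```

```text
clock: 9.45
position: [0.5831, -0.1656, 0.057]
ee_rot: [[0.005, -0.762, 0.648], [-0.001, 0.648, 0.762], [-1.0, -0.005, 0.002]]
force: [1.1, 1.2, 1.6]
opening: 0.0403
[-1.62014907 -0.07557857  1.63832859]
```

```bash
python3 -m crank '0 0 -1 0 47;0 0 -2 0 47;0 0 -3 0 47;0 0 -4 0 47;0 0 -4 0 47;0 0 -4 0 47'
python3 -c "
from h import *
s=read_state();print(s['force']@s['ee_rot'])"
```

```text
clock: 10.05
position: [0.5807, -0.1687, 0.0572]
ee_rot: [[0.006, -0.762, 0.648], [-0.002, 0.648, 0.762], [-1.0, -0.005, 0.003]]
force: [2.4, 2.9, 3.4]
opening: 0.0403
[-3.38979167  0.02888911  3.81774124]
```

```bash
python3 - <<'E'
from h import *
s=read_state();im=read_camera('wrist');im2=read_camera('scene')
print(s['force']@s['ee_rot'])
a=cv2.resize(im[40:330,:,::-1],(618,350),interpolation=cv2.INTER_CUBIC)
b=cv2.resize(im2[205:275,130:220,::-1],(309,240),interpolation=cv2.INTER_CUBIC)
b=cv2.copyMakeBorder(b,0,0,0,309,cv2.BORDER_CONSTANT)
cv2.imwrite('pics/w7.png',np.vstack([a,b]))
E
```

```text
[-3.38979167  0.02888911  3.81774124]
```

View pics/w7.png

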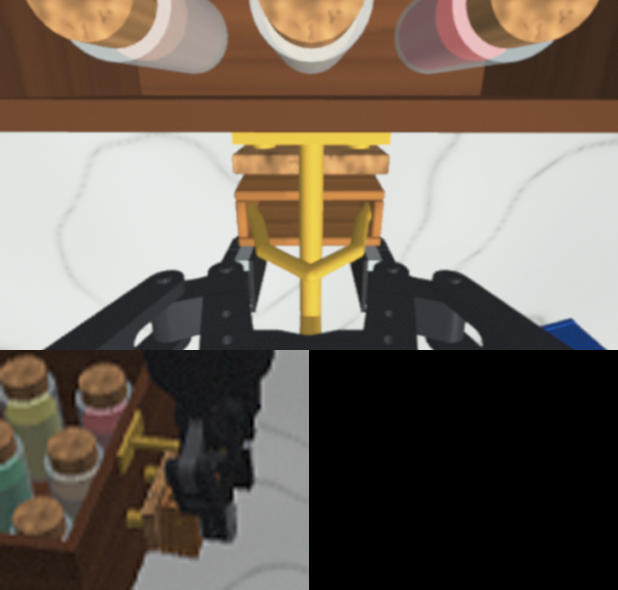

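```bash
python3 -m crank '0 0 -1 0 47;0 0 -2 0 47;0 0 -3 0 47;0 0 -3 0 47;0 0 -3 0 47;0 0 -3 0 47'
python3 -c "
from h import *
s=read_state();print(s['force']@s['ee_rot'])"
```

```text
clock: 10.75
position: [0.5791, -0.1708, 0.0574]
ee_rot: [[0.007, -0.762, 0.648], [-0.001, 0.648, 0.762], [-1.0, -0.006, 0.003]]
force: [2.0, 4.9, 4.4]
opening: 0.0402
[-4.36431571  1.6660228   5.01981693]
```

```bash
python3 -m crank '0 0 -1 0 47;0 0 -2 0 47;0 0 -2 0 47;0 0 -2 0 47'
python3 - <<'E'
from h import *
F=[]
for i in range(8):
    im=read_camera('wrist');s=read_state();F.append(s['force']@s['ee_rot'])
print(np.mean(F,0),np.std(F,0),s['position'],s['clock'])
cv2.imwrite('pics/w8.png',im[:,:,::-1])
# pad depth from picture: wall and rims
t=cv2.resize(im[:,:,::-1],None,fx=1,fy=1)
c=t[90:200,190:320];cv2.imwrite('pics/w8c.png',cv2.resize(c,None,fx=5,fy=5,interpolation=cv2.INTER_CUBIC))
E
```

```text
clock: 11.15
position: [0.5782, -0.1721, 0.0576]
ee_rot: [[0.007, -0.762, 0.648], [-0.001, 0.648, 0.762], [-1.0, -0.006, 0.004]]
force: [2.4, 4.6, 3.9]
opening: 0.0401
[-3.66730296  1.6622859   5.2481334 ] [0.39729374 0.56321034 0.47405451] [ 0.57824876 -0.17210795  0.05763831] 11.55
```

View pics/w8c.png

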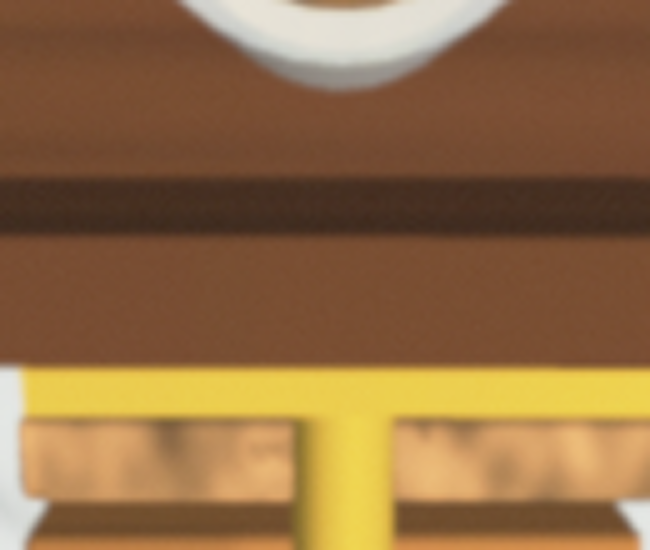

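```bash
python3 - <<'E'
from h import *
import pickle
n=np.array([.648,.762,0])
s=read_state();s4=pickle.load(open('w4.pkl','rb'));s3=pickle.load(open('w3.pkl','rb'))
P=lambda u,v,z,s:onz('wrist',u,v,z,s)@n*1000
print('now pad-wall',P(255,190,.070,s)-P(255,163.2,.108,s),'abs',P(255,190,.07,s),'rim abs',P(255,163.2,.108,s))
print('free w4',P(256,287/1.5,.070,s4)-P(256,238/1.5,.108,s4),'abs',P(256,287/1.5,.07,s4))
im=cv2.imread('pics/w8.png');hs=cv2.imread('pics/w4.png')
cv2.imwrite('pics/cmp.png',0*im)
# caddy top rim edges profile along column near 225 (both pictures)
for nm,I,u in(('now',im,225),('w4',cv2.resize(hs,(512,384)),225)):
    print(nm,[(v,*map(int,I[v,u])) for v in range(156,206,2)])
E
```

```text
now pad-wall 19.31821158007577 abs 206.93348991552145 rim abs 187.61527833544568
free w4 23.725826077625527 abs 211.2706554847743
now [(156, 51, 78, 121), (158, 49, 76, 120), (160, 50, 78, 120), (162, 54, 87, 130), (164, 72, 183, 222), (166, 77, 204, 235), (168, 79, 206, 235), (170, 78, 205, 235), (172, 75, 192, 226), (174, 63, 104, 134), (176, 72, 107, 144), (178, 74, 111, 147), (180, 76, 114, 153), (182, 81, 122, 164), (184, 84, 128, 171), (186, 88, 133, 178), (188, 87, 135, 182), (190, 65, 103, 142), (192, 48, 80, 115), (194, 46, 78, 111), (196, 49, 81, 115), (198, 65, 115, 170), (200, 74, 132, 197), (202, 75, 135, 199), (204, 73, 133, 198)]
w4 [(156, 50, 77, 120), (158, 55, 106, 147), (160, 76, 192, 229), (162, 79, 205, 235), (164, 79, 205, 235), (166, 78, 205, 236), (168, 82, 213, 240), (170, 82, 214, 240), (172, 76, 180, 220), (174, 57, 91, 119), (176, 50, 74, 98), (178, 58, 86, 113), (180, 73, 109, 144), (182, 76, 114, 153), (184, 82, 123, 165), (186, 87, 134, 179), (188, 90, 138, 186), (190, 96, 144, 192), (192, 204, 213, 220), (194, 228, 230, 228), (196, 228, 230, 228), (198, 227, 230, 227), (200, 227, 230, 228), (202, 227, 230, 227), (204, 146, 154, 161)]
```

Measured from the picture, the pad is about 4.5 mm in (free 23.7 mm from the wall, now 19.3), so about 3.1 N, while the wrist feels 5 N. That leaves some friction, plus 3.7 N upward on the tool. I'll ease upward slightly and push further.

```bash
python3 -m crank '-1 0 0 0 47;-1.5 0 -1 0 47;-1.5 0 -2 0 47;-1.5 0 -2.5 0 47;-1.5 0 -2.5 0 47;-1.5 0 -2.5 0 47'
cat > m.py <<'E'
from h import *
F=[]
for i in range(6):
    im=read_camera('wrist');s=read_state();F.append(s['force']@s['ee_rot'])
print(np.mean(F,0),np.std(F,0),s['position'],s['clock'])
n=np.array([.648,.762,0]);P=lambda v,z:onz('wrist',255,v,z,s)@n*1000
g=cv2.cvtColor(im,cv2.COLOR_RGB2HSV);h=im[:,215:235].mean(1)
d=np.diff(h[:,0]);
print('R diffs',[(v,round(x)) for v,x in enumerate(d) if abs(x)>12 and 150<v<225])
def edge(lo,hi,sgn):
    w=np.clip(sgn*d[lo:hi],0,None);k=np.argmax(w);i=np.arange(max(0,k-2),min(len(w),k+3));return lo+.5+(w[i]*i).sum()/w[i].sum()
e=edge(150,172,1);p=edge(180,196,-1);c=edge(192,204,1);print('wall,pad,caddy rows',e,p,c,'pad-wall',P(p,.07)-P(e,.108),'caddy top face-wall (z.074)',P(c,.074)-P(e,.108))
E
python3 m.py
```

```text
clock: 12.15
position: [0.5764, -0.174, 0.0589]
ee_rot: [[0.007, -0.762, 0.648], [-0.001, 0.648, 0.762], [-1.0, -0.006, 0.004]]
force: [3.2, 3.9, -3.3]
opening: 0.0405
[3.28602391 0.37267214 4.56104278] [0.65275395 0.57091392 0.36394825] [ 0.57644148 -0.17397856  0.05899172] 12.45
R diffs [(169, 34), (170, 62), (171, 14), (179, -19), (180, -23), (190, -19), (191, -34), (192, -21), (194, 14), (195, 29), (196, 26), (197, 12), (208, -44), (209, -35)]
wall,pad,caddy rows 170.28317008014247 191.53463203463204 195.93520782396087 pad-wall 17.945452306620155 caddy top face-wall (z.074) 18.89418282556801
```

```bash
python3 -m crank '0.3 0 -1 0 47;0.7 0 -2 0 47;0.7 0 -2.5 0 47;0.7 0 -2.5 0 47;0.7 0 -2.5 0 47;0.7 0 -2.5 0 47'; python3 m.py
```

```text
clock: 13.05
position: [0.5752, -0.1756, 0.0587]
ee_rot: [[0.008, -0.762, 0.648], [-0.001, 0.648, 0.762], [-1.0, -0.007, 0.004]]
force: [1.9, 5.7, 0.7]
opening: 0.0402
[-0.27034394  1.85927947  5.60909218] [0.29106132 0.21863002 0.39181146] [ 0.57517924 -0.17560219  0.05871838] 13.35
R diffs [(151, 22), (152, 17), (176, 41), (177, 52), (186, -20), (187, -14), (191, -39), (192, -30), (195, 28), (196, 28), (197, 18), (207, -19), (208, -42), (209, -27)]
wall,pad,caddy rows 151.8751169317119 191.99383440986495 196.20092879256967 pad-wall 23.957050755057935 caddy top face-wall (z.074) 24.799853323516572
```

The pad is now about 7.7–8 mm in (≈5.5 N), the wrist push reads 5.4 N net, and the vertical force is about 0. All consistent, so I hand it in.

```bash
python3 -c "
from plant import *
s=read_state();print(s['clock'],s['force']@s['ee_rot'],s['qd'].round(2));print(close_job())"
```

```text
13.35 [-0.45461881  1.80961868  5.65612788] [ 0.08  0.03 -0.1  -0.01 -0.02 -0.03]
the job is handed in; nothing more can be done
None
```

The walnut caddy hangs by its bail on the brass hook. I handed the job in at 13.35 s with the arm still pushing it against the cork pad at about 5.5 N.

**What I did:** I gripped the caddy across its 56 mm width, threaded the bail over the hook and lowered it. I opened the fingers fully, and the wrist force dropped to about 0 with the caddy upright in the picture. I then backed out, narrowed the fingers to 40 mm so they straddled the hook, and pushed the caddy straight into the pad.

**Last checks:**
- **Push force:** the wrist read about 5.4 N net. The camera showed the pad 7.7–8 mm in, which is about 5.5 N, so the two agree.
- **Fit:** the caddy's top edge was about 1 mm behind the pad face, so it was nearly flat. The bail was still over the bar, and the arm was still.

**What disagreed or is unproven:**
- **Friction part-way:** friction at the fingers and hook made the wrist read 5 N while the pad took only about 3 N. I eased the tool up slightly and the vertical force fell to about 0.
- **Side force:** about 1.8 N sideways on the tool remained at the end.
- **Edge finder:** in the last picture my script picked the wrong wall edge, so I corrected the pad depth by hand from the right one.
- **Bystanders:** I did not measure them again afterwards; I planned the path clear of them.

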